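# Clear the mallet from the tasting cradle and lay the bottle in it

### The arm

A 6-joint arm with a two-finger parallel gripper is mounted at the origin on the work surface. World frame = base frame: x ahead of the robot, y to its left, z up, the work surface at z = 0. Lengths are in m, angles in rad, forces in N, time in s.
With the tool pointing down it reaches from about 0.225 to 0.725 m from the base axis. Payload 3.1 kg.
Tool frame: the origin (TCP) lies between the finger pads; the fingertips stand 22 mm ahead of it and the grasp point (between the pads) lies 3 mm ahead of it; z points along the fingers, y is the line along which they close (so a half turn about z gives the same grasp; the last joint's range is limited). The gripper opens to 85 mm and grips with 20 to 120 N. Pads are 22 mm wide; open, the fingers measure 114 mm over their backs; the gripper's body (76 mm by 85 mm) begins 54 mm behind the grasp point. The pads swing forward as they close: fully open they stand 13 mm farther back than shut.
Start: joints at [1.025, 0.048, 0.099, 1.622, 0, 1.443], TCP at [0.213, 0.48, 0.253] pointing down, gripper open.
Joint ranges: [-2.91, 2.91], [-0.99, 1.94], [-1.21, 1.42], [-2.12, 2.29], [-1.49, 1.47], [-3.14, 3.14]. Speed limits (rad/s): [2.79, 2.79, 3.14, 3.14, 3.14, 3.14].

### API

Orientations are given as a unit quaternion [x, y, z, w].
In Python, from cell import * gives the robot as it stands.
- The arm moves only by the tool play_rows, never from a script. Its argument "moves" is a list of rows, each an object with "xyz": the shift along the tool's x, y, z as a fraction of full scale, a list of three; "delta_rot": the turn, a rotation vector about the tool's x, y, z as a fraction of full scale, a list of three; "hand": the finger opening in mm, from 0 to 85.4. In form: [{"xyz": [dx, dy, dz], "delta_rot": [ax, ay, az], "hand": hand}, ...]. A call has 1 to 12 rows; each row shifts and turns the commanded pose from where the row before left it, along the tool's axes as they then stand; what a row does not reach is not made up. Full scale, the value 1, is 25 cm for a shift and pi rad for a turn. A row lasts 1/8 s, in which the tool goes at most 62.5 mm and 10.7 degrees, less where a joint would pass 70% of its speed; a pose out of reach is approached as far as the arm can. A call with a number of a shift or a turn outside -1 to 1 is refused whole. A call with a gripper value outside its range is refused whole. The fingers move at their own pace and stop on an object; "newtons" is the grip in N (left out, the last holds). Time passes only in rows, so rows that do not move let the fingers close. It gives the time, the measured TCP pose, the force, the opening and the grip force at its end, in the units of the state.
- sense(): the state, without advancing time (a new reading comes with each control period).
- capture(name): name is "scene" or "side" or "wrist"; returns (picture, depth): 384x512x3 uint8, red, green, blue; 384x512 float32, m along the optical axis (not along the pixel's ray), 0 where there is no reading.
- get_calibration(name): a dict with "intrinsics" (3x3 intrinsics, pixels), "R" (3x3) and "t" (3): a world point X has camera coordinates R X + t; the wrist camera has in their place "hand_eye" (4x4, takes a point from camera to tool coordinates, whose origin is the TCP and whose axes are the flange's). Camera axes: x right, y down, z forward; pixel columns grow to the right and rows downward; lengths in m; the calibration is good to about 2 mm. A picture is of the moment at which its call begins: read the wrist's pose just before it. get_calibration takes no time and is no camera call.
- sign_off(): hands the job in; it is judged then, once.
The state is a dict: "time": time; "qpos": joint angles; "dq": joint speeds; "joint_efforts": joint torques, N m; "tool_pos": TCP position; "eef_rot": TCP orientation; "ft_force": force on the tool from outside, world axes, zero at the start; "ft_torque": the same for the moment, N m; "opening": finger opening in m; "grasp_force": force on a finger pad.
Only numpy, scipy, OpenCV 4.12 (cv2) and the standard library are available. Lean on these libraries where they do the work, as an engineer would, in place of code of your own. Each camera call takes 0.05 s, during which the arm holds its last target. There are 200 camera calls.

### The job

Someone has left the wooden mallet lying in the sloping bottle cradle: first lift it out and lay it flat inside the open tool tray. Then take the long-necked bottle out of the crate and lower it into the cradle, neck uphill and foot down against the two stop posts; hold it until it rests there rather than letting it drop. Leave the other bottles and the jar where they are.

Things in the scene. Friction and masses are not known exactly. Their poses are not given: they have to be found in the camera images.
- crate: Low open pine crate, 240 (x) x 296 (y) x 75 mm high, walls and floor 8 mm; fixed, left or right of the robot. Origin: centre of underside. Three bottles lie in it along its x, necks to +x, at its y = -85, 0, 85, feet at x = -95, axes 50 mm above the bench, each on two V rests 12 mm thick at x = -65 and 0, up to 40 mm above the bench: grip between them.
- cradle: Foot of the wooden bottle cradle, a board 190 (x = -107 to 83) x 130 x 14 mm with short legs that carry the sloping bed. Origin: on its underside, below the bed. Fixed, on the other side of the robot from the crate.
- cradle_bed: Cradle's sloping board, 130 mm wide, x = -25 to 170. Its x runs uphill (30 degrees, away from the robot), z square out of its upper face (z = 0). Origin 42 mm above the bench. Two 90 degree V rests 12 mm thick at x = 30 and 95: vertex z = 10, tops z = 40, y = +-30. Two stop posts, x = -12 to 0, 18 mm wide at y = +-25 (gap 32), 62 mm tall.
- seat_foot (a point): Where the centre of the bottle's foot lies when it is fully home: in the bed's frame x = 0, y = 0, z = 49.6 mm.
- seat_neck (a point): Where the cork end of the bottle lies when it is fully home: in the bed's frame x = 195, y = 0, z = 49.6 mm.
- mallet: Wooden mallet, 0.15 kg, 186 mm long: handle 24 mm in diameter along its x from -97.5 to 64, head 50 mm in diameter and 70 mm long along its y, at x = 64. Origin on the handle's axis, the place to grip. Starts lying in the cradle's V rests and between the posts, head uphill, axis 27 mm off the board, origin at the bed's x = 62.5.
- mallet_head (a point): Centre of the mallet's head.
- mallet_tail (a point): Free end of the mallet's handle, on its axis.
- tray: Flat open steel tool tray, 242 (its x) x 122 (its y) x 30 mm high, walls 6 mm, floor 5 to 6 mm thick. Origin: centre of the underside, on the bench in front of the robot between crate and cradle. Fixed.
- bottle: The long-necked small wine bottle, 195 mm long with cork, body 56 mm in diameter over the first 112 mm from the foot, tapering to a 26 mm neck from 148 mm on. Origin: centre of the foot; +x runs along the axis to the neck. About 0.38 kg, centre of mass about 75 mm from the foot. Lies in any of the crate's three places.
- bottle_tip (a point): Cork end of the long-necked bottle, on its axis, 195 mm from the foot.
- flask1: Short-necked bottle, 140 mm long, body 56 mm in diameter, neck 36 mm; lies in the crate beside the long-necked one. Origin: centre of the foot, +x to the neck. Leave alone.
- flask2: The same as flask1, in another place of the crate. Leave alone.
- tall_bottle: Full-size wine bottle standing on the bench beyond the tray, 74 mm in diameter, 300 mm tall. Origin: centre of its underside. Leave alone.
- jar: Closed jar standing on the bench beyond the cradle's high end, 68 mm in diameter, 90 mm tall. Origin: centre of its underside. Leave alone.
Not all that is in view belongs to the job. Of the things like the mallet, leave any that is pink; of the rest the smaller one is meant.

How it is judged:
By the outcome, as a careful person would: the job done as asked, in the order asked, and still so for the second after the job is handed in, with the robot touching nothing.
It also fails if it takes over 64 s, if anything falls off the work surface, if the arm or the gripper's body presses on something with over 40 N, if the wrist force passes 120 N, or if a joint passes its speed limit or range.

## Working session

There is one attempt and no reset: what is moved stays moved. The work goes in short steps, Python scripts to look and compute and a tool call to move; the robot and the scene stay as the last step left them, time stands still between calls to the robot, and variables do not carry over. Pictures are saved under pics/ and viewed, at most 10 in all, crops included, and the job is handed in when it is done.

Besides the shell and the picture viewer there is one more tool, called by a JSON object that holds its "op" and its "data". play_rows: Moves the arm, as the interface text tells. Shift numbers are shares of 25 cm and turn numbers shares of pi rad, none past 1 either way. Its arguments: {"type":"object","properties":{"moves":{"type":"array","items":{"type":"object","properties":{"xyz":{"type":"array","items":{"type":"number","minimum":-1,"maximum":1}},"delta_rot":{"type":"array","items":{"type":"number","minimum":-1,"maximum":1}},"hand":{"type":"number"}}}},"newtons":{"type":"number"}},"required":["moves"]}

```bash
mkdir -p pics; ls; python3 - <<'E'
from cell import *
import cv2,numpy as np
print(sense())
for n in ("scene","side"):
    p,d=capture(n); cv2.imwrite(f"pics/{n}0.png",p[:,:,::-1]); np.savez(f"{n}0.npz",p=p,d=d)
    c=get_calibration(n); print(n,c)
print(get_calibration("wrist"))
E
```

```text
pics
{'time': 0.0, 'qpos': array([ 1.02521176e+00,  4.87621133e-02,  9.75830441e-02,  1.62201493e+00,
       -2.17359986e-05,  1.44298713e+00]), 'dq': array([ 1.62991515e-03, -8.43574250e-05, -1.25850463e-03, -1.17478872e-03,
        5.35980812e-05, -9.75868407e-05]), 'joint_efforts': array([-2.29417274e-04, -3.38777268e+01,  3.20017576e+01,  2.02170981e-02,
       -1.36618569e-04,  1.19439153e-05]), 'tool_pos': array([0.21273089, 0.47934582, 0.25210379]), 'eef_rot': array([ 2.07371732e-01,  9.78261482e-01, -1.13511431e-03, -3.85803597e-04]), 'ft_force': array([-1.09392486, -0.47158419, -0.08640269]), 'ft_torque': array([-0.01018512, -0.01105644, -0.00950652]), 'grasp_force': 0.0, 'opening': 0.08545105999497377}
scene {'intrinsics': array([[384.00802509,   0.        , 247.2005493 ],
       [  0.        , 384.00802509, 191.71907476],
       [  0.        ,   0.        ,   1.        ]]), 'R': array([[-0.26459932,  0.96425725,  0.01396957],
       [ 0.80091839,  0.22780029, -0.55374792],
       [-0.53713772, -0.13533283, -0.83256717]]), 't': array([ 0.13346787, -0.2967449 ,  1.70373278])
[... 204 characters left out ...]
0.68770361, -0.0187068 ],
       [-0.48986499, -0.49749236, -0.71591454],
       [ 0.48303053,  0.52873915, -0.69793726]]), 't': array([-0.34098524,  0.32826043,  0.90003007])}
{'intrinsics': array([[307.20433323,   0.        , 254.92406687],
       [  0.        , 307.20433323, 189.80099528],
       [  0.        ,   0.        ,   1.        ]]), 'hand_eye': array([[-2.64889958e-04, -9.50143560e-01, -3.11812678e-01,
         8.04297442e-02],
       [ 9.99999592e-01,  1.77778938e-05, -9.03688082e-04,
        -7.57963503e-04],
       [ 8.64176784e-04, -3.11812790e-01,  9.50143167e-01,
        -1.19781471e-01],
       [ 0.00000000e+00,  0.00000000e+00,  0.00000000e+00,
         1.00000000e+00]])}
```

View pics/scene0.png

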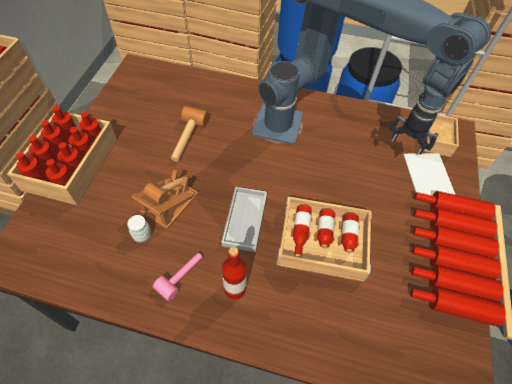

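View pics/side0.png

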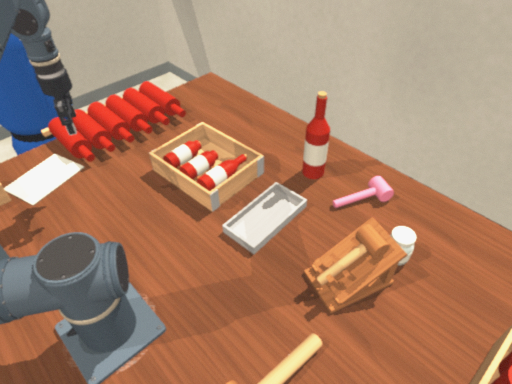

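The scene view shows three mallet-like things: one in the cradle at (160,192), a larger wooden one on the bench at (190,130), and a pink one at (178,276). The one in the cradle is wooden and the smaller, so it fits. The long-necked bottle is the crate's leftmost in this view, at (303,228). I'll confirm both in one enlarged crop.

```bash
cat > h.py <<'E'
from cell import *
import cv2,numpy as np
from scipy.spatial.transform import Rotation as Ro
def cloud(n,d,st=None):
    c=get_calibration(n);K=c["intrinsics"]
    v,u=np.mgrid[:384,:512]
    P=np.stack([(u-K[0,2])/K[0,0]*d,(v-K[1,2])/K[1,1]*d,d],-1)
    if n=="wrist":
        H=c["hand_eye"];P=P@H[:3,:3].T+H[:3,3]
        return P@Ro.from_quat(st["eef_rot"]).as_matrix().T+st["tool_pos"]
    return (P-c["t"])@c["R"]
def rect(pts):
    (c,s,a)=cv2.minAreaRect((pts*1000).astype(np.float32)); return np.round(c,1),np.round(s,1),round(a,2)
E
python3 - <<'E'
from h import *
a=np.load("scene0.npz");b=np.load("side0.npz")
A=cv2.resize(a["p"][165:235,120:210],(514,400),interpolation=2);B=cv2.resize(b["p"][210:315,295:430],(514,400),interpolation=2)
C=cv2.resize(a["p"][185:285,270:380],(440,400),interpolation=2)
im=np.hstack([A,C]);im=cv2.resize(im,(790,331))
cv2.imwrite("pics/crop1.png",im[:,:,::-1])
for n,z in(("scene",a),("side",b)):
    P=cloud(n,z["d"]);hsv=cv2.cvtColor(z["p"],cv2.COLOR_RGB2HSV)
    ok=z["d"]>0
    t=P[ok&(abs(P[...,2])<.01)];print(n,"bench z",np.median(t[:,2]))
    # crate & tray rims by height above bench
    for nm,lo,hi in(("crate",.068,.082),("tray",.024,.036),):
        m=ok&(P[...,2]>lo)&(P[...,2]<hi)
        if nm=="tray": m&=(hsv[...,1]<60)
        else: m&=(hsv[...,1]<190)
        m=m.astype(np.uint8);m=cv2.morphologyEx(m,cv2.MORPH_CLOSE,np.ones((3,3)))
        k,l,s,_=cv2.connectedComponentsWithStats(m)
        for i in range(1,k):
            if s[i,4]>60:
                q=P[(l==i)&ok];print(nm,s[i],rect(q[:,:2]),np.round(q.mean(0),3))
E
```

```text
scene bench z 0.002452085248492996
crate [182 106  25  12 192] (array([  91.6, -350.7]), array([102.8,  50.6]), 89.25) [ 0.093 -0.35   0.073]
crate [265 111  29  14  68] (array([31.8,  7.1]), array([ 58.5, 120.5]), 9.79) [0.043 0.005 0.074]
crate [436 114  23  33 155] (array([-100.7,  698.9]), array([ 88.1, 169.4]), 88.25) [-0.097  0.713  0.072]
crate [ 12 127 101  68 289] (array([ 502.9, -677.3]), array([199.8, 414. ]), 54.6) [ 0.517 -0.687  0.075]
crate [169 175  19  32 206] (array([ 471.7, -274.8]), array([183.2,  62.2]), 17.31) [ 0.487 -0.275  0.073]
crate [ 278  197   94   77 1198] (array([515.7, 285.7]), array([246.2, 302. ]), 4.27) [0.509 0.308 0.075]
crate [296 211  15  17 195] (array([485.7, 196.7]), array([62.2, 49.4]), 4.76) [0.484 0.197 0.077]
crate [320 215  15  17 199] (array([474.6, 282. ]), array([64.8, 48.8]), 4.83) [0.477 0.282 0.077]
crate [129 222  19  13  63] (array([ 677.1, -341.2]), array([34.6, 63.2]), 40.39) [ 0.682 -0.34   0.072]
tray [ 0  0 26 23 93] (array([ -406.1, -1592.8]), array([ 22.1, 223.7]), 89.69) [-0.403 -1.595  0.029]
tray [222 187  45  62 377] 
[... 957 characters left out ...]
array([ 512.8, -339.4]), array([66.3, 40.2]), 76.26) [ 0.51  -0.341  0.075]
crate [319 264  28  22 178] (array([ 465.6, -295. ]), array([56.6, 66.7]), 73.66) [ 0.454 -0.29   0.075]
crate [ 78 302  52  40 210] (array([ -3.9, -36.3]), array([ 48.6, 118.7]), 84.81) [-0.007 -0.048  0.075]
tray [218   0 294 107 838] (array([1615.1,  630.9]), array([1833.9,   26.3]), 89.87) [1.615 0.414 0.03 ]
tray [223 182  84  67 617] (array([508.,  -9.]), array([246.5, 123.5]), 4.5) [ 0.5   -0.013  0.03 ]
tray [335 188  40  15 125] (array([ 753.7, -151.8]), array([ 13.5, 131.7]), 65.51) [ 0.754 -0.153  0.03 ]
tray [ 85 312  50  39 166] (array([ -3. , -37.4]), array([ 48. , 118.3]), 86.38) [-0.003 -0.048  0.03 ]
```

View pics/crop1.png

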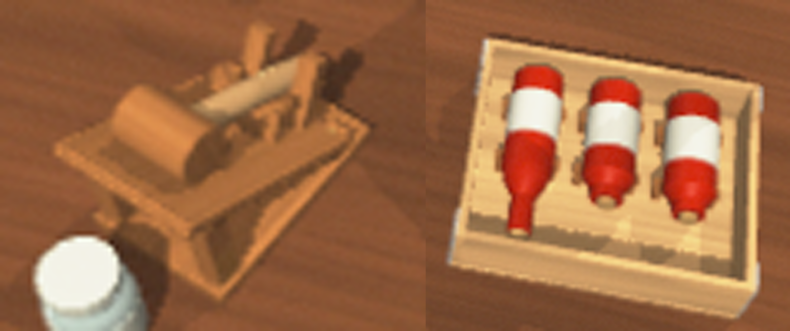

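The crop confirms it. The mallet in the cradle is the small wooden one, head uphill and away from the robot. The long-necked bottle is the leftmost in the crate, on the low-y side. Now I'll measure the cradle axis and the bottle.

```bash
cat >> h.py <<'E'
def axis(q):
    c=q.mean(0);w=np.linalg.svd(q-c)[2][0];w=w*np.sign(w[0]);return c,w,(q-c)@w
def inbox(P,lo,hi): return np.all((P>lo)&(P<hi),-1)
E
python3 - <<'E'
from h import *
for n in("scene","side"):
    z=np.load(n+"0.npz");P=cloud(n,z["d"]);hsv=cv2.cvtColor(z["p"],cv2.COLOR_RGB2HSV);rgb=z["p"].astype(int)
    box=inbox(P,(.38,-.45,.03),(.68,-.2,.25))
    m=box&(hsv[...,0]>14)&(hsv[...,0]<30)&(hsv[...,2]>110)
    q=P[m];c,w,t=axis(q);print(n,"handle",len(q),np.round(c,3),np.round(w,3),np.ptp(t).round(3),"yaw",np.degrees(np.arctan2(w[1],w[0])).round(1),"pitch",np.degrees(np.arcsin(w[2])).round(1),"hsv",np.median(hsv[m],0))
    q=P[box];print(" all cradle",len(q),"top",np.round(q[q[:,2]>np.percentile(q[:,2],97)].mean(0),3), q[:,2].max().round(3))
    f=P[inbox(P,(.38,-.45,.008),(.68,-.2,.02))];print(" foot",rect(f[:,:2]))
    q=P[box];h=q[q[:,2]>.03];print(" bedrect",rect(h[:,:2]))
    R=(hsv[...,1]>150)&((hsv[...,0]<8)|(hsv[...,0]>172))
    q=P[inbox(P,(.4,.15,.06),(.65,.235,.085))];
    q=q[(abs(q[:,2]-.07)<.012)]
    c,w,t=axis(q);print(" bottle",np.round(c,3),np.round(w,3),np.round(q.min(0),3),np.round(q.max(0),3))
    q=P[inbox(P,(.3,-.5,.08),(.9,.3,.35))];
    T=q[(q[:,0]>.6)&(q[:,1]>-.15)&(q[:,1]<.1)];print(" tallb",T.mean(0).round(3),T[:,2].max().round(3))
E
```

```text
scene handle 280 [ 0.58  -0.322  0.092] [ 0.949 -0.315 -0.01 ] 0.27 yaw -18.4 pitch -0.6 hsv [ 24.   33.5 219. ]
 all cradle 1786 top [ 0.557 -0.321  0.157] 0.16
 foot (array([ 530.6, -327. ]), array([237.4, 298.8]), 88.35)
 bedrect (array([ 555.2, -318.1]), array([133.4, 271.4]), 72.57)
 bottle [0.52  0.197 0.073] [ 1.     0.015 -0.019] [0.4   0.151 0.06 ] [0.647 0.234 0.082]
 tallb [0.784 0.035 0.194] 0.305
side handle 722 [ 0.525 -0.315  0.101] [ 0.926 -0.371  0.066] 0.277 yaw -21.8 pitch 3.8 hsv [ 18. 114. 242.]
 all cradle 4665 top [ 0.558 -0.32   0.154] 0.157
 foot (array([ 550.2, -316.9]), array([131.3, 269.2]), 71.86)
 bedrect (array([ 554. , -317.9]), array([132.8, 277.4]), 71.37)
 bottle [0.505 0.19  0.072] [ 1.     0.027 -0.011] [0.402 0.15  0.06 ] [0.648 0.235 0.082]
 tallb [0.753 0.017 0.181] 0.303
```

```bash
cat >> h.py <<'E'
from scipy.linalg import logm,expm
def Rt(yaw,pitch=0):
    "tool x along -axis, tool z into bed; axis has yaw and uphill pitch (deg)"
    y,p=np.radians([yaw,pitch])
    u=np.array([np.cos(y)*np.cos(p),np.sin(y)*np.cos(p),np.sin(p)]);v=np.array([-np.sin(y),np.cos(y),0]);w=np.cross(u,v)
    return np.stack([-u,v,-w],1)
def plan(p,R,n):
    s=sense();T0=np.eye(4);T0[:3,:3]=Ro.from_quat(s["eef_rot"]).as_matrix();T0[:3,3]=s["tool_pos"]
    T1=np.eye(4);T1[:3,:3]=R;T1[:3,3]=p
    S=expm(np.real(logm(np.linalg.inv(T0)@T1))/n)
    r=Ro.from_matrix(S[:3,:3]).as_rotvec()
    print("t",round(s["time"],2),"rows",n,"xyz",np.round(S[:3,3]/.25,4).tolist(),"rot",np.round(r/np.pi,4).tolist(),"deg/row",np.degrees(np.linalg.norm(r)).round(1))
E
python3 -c "
from h import *
plan([.44,-.285,.31],Rt(-18),18)"
```

```text
t 0.1 rows 18 xyz [-0.1084, -0.1403, -0.0127] rot [-0.0, -0.0, -0.0018] deg/row 0.3
```

{"op": "play_rows", "data": {"moves": [{"xyz": [-0.108, -0.14, -0.013], "delta_rot": [0, 0, -0.0018], "hand": 85}, {"xyz": [-0.108, -0.14, -0.013], "delta_rot": [0, 0, -0.0018], "hand": 85}, {"xyz": [-0.108, -0.14, -0.013], "delta_rot": [0, 0, -0.0018], "hand": 85}, {"xyz": [-0.108, -0.14, -0.013], "delta_rot": [0, 0, -0.0018], "hand": 85}, {"xyz": [-0.108, -0.14, -0.013], "delta_rot": [0, 0, -0.0018], "hand": 85}, {"xyz": [-0.108, -0.14, -0.013], "delta_rot": [0, 0, -0.0018], "hand": 85}, {"xyz": [-0.108, -0.14, -0.013], "delta_rot": [0, 0, -0.0018], "hand": 85}, {"xyz": [-0.108, -0.14, -0.013], "delta_rot": [0, 0, -0.0018], "hand": 85}, {"xyz": [-0.108, -0.14, -0.013], "delta_rot": [0, 0, -0.0018], "hand": 85}, {"xyz": [-0.108, -0.14, -0.013], "delta_rot": [0, 0, -0.0018], "hand": 85}, {"xyz": [-0.108, -0.14, -0.013], "delta_rot": [0, 0, -0.0018], "hand": 85}, {"xyz": [-0.108, -0.14, -0.013], "delta_rot": [0, 0, -0.0018], "hand": 85}]}}

```text
time: 1.6
tool_pos: [0.3547, -0.0327, 0.292]
eef_rot: [0.174, 0.985, 0.0, -0.0]
ft_force: [1.1, 0.0, -0.6]
opening: 0.0849
grasp_force: 0.0
```

{"op": "play_rows", "data": {"moves": [{"xyz": [-0.108, -0.14, -0.013], "delta_rot": [0, 0, -0.0018], "hand": 85}, {"xyz": [-0.108, -0.14, -0.013], "delta_rot": [0, 0, -0.0018], "hand": 85}, {"xyz": [-0.108, -0.14, -0.013], "delta_rot": [0, 0, -0.0018], "hand": 85}, {"xyz": [-0.108, -0.14, -0.013], "delta_rot": [0, 0, -0.0018], "hand": 85}, {"xyz": [-0.108, -0.14, -0.013], "delta_rot": [0, 0, -0.0018], "hand": 85}, {"xyz": [-0.108, -0.14, -0.013], "delta_rot": [0, 0, -0.0018], "hand": 85}, {"xyz": [0, 0, 0], "delta_rot": [0, 0, 0], "hand": 85}]}}

```text
time: 2.48
tool_pos: [0.4386, -0.2852, 0.3096]
eef_rot: [0.159, 0.987, 0.001, -0.001]
ft_force: [-0.7, 0.8, 0.5]
opening: 0.0849
grasp_force: 0.0
```

```bash
python3 - <<'E'
from h import *
import pickle
s=sense();p,d=capture("wrist");pickle.dump((s,p,d),open("w1.pkl","wb"))
print(s["time"],s["tool_pos"],s["eef_rot"],s["qpos"].round(2))
cv2.imwrite("pics/w1.png",p[:,:,::-1])
P=cloud("wrist",d,s)
h=P[inbox(P,(.4,-.45,.03),(.7,-.18,.2))];print(rect(h[:,:2]))
E
```

```text
2.475 [ 0.43856979 -0.28523796  0.30957922] [ 1.58869621e-01  9.87298380e-01  6.28880855e-04 -1.39909398e-03] [-0.7   0.07  0.23  1.74 -0.   -0.39]
(array([ 557.5, -320.9]), array([130.4, 286.3]), 72.06)
```

View pics/w1.png

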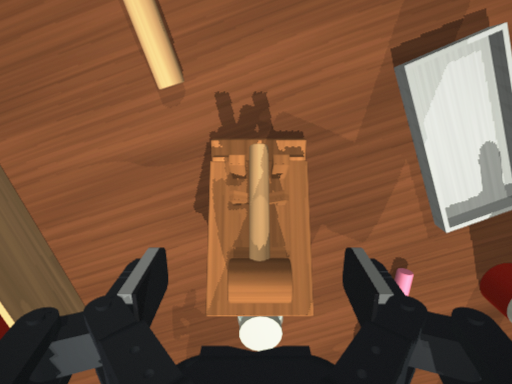

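The wrist view shows the handle from its tail at (259,143) to the head at (260,280). The bed's edges run at columns 210–308, and the jar lid is at (261,333), clear of the head.

```bash
python3 - <<'E'
from h import *
import pickle
s,p,d=pickle.load(open("w1.pkl","rb"));P=cloud("wrist",d,s);hsv=cv2.cvtColor(p,cv2.COLOR_RGB2HSV)
# bed plane
m=np.zeros(d.shape,bool);m[210:305,214:226]=1;m[210:305,296:304]=1;m&=(d>0)
q=P[m];c=q.mean(0)
for _ in range(3):
    n=np.linalg.svd(q-c)[2][2];n*=np.sign(n[2]);r=(q-c)@n;q=q[abs(r)<.003];c=q.mean(0)
print("bed n",n.round(3),"tilt",np.degrees(np.arccos(n[2])).round(2),"yaw",np.degrees(np.arctan2(-n[1],-n[0])).round(2),"rms",np.std((q-c)@n).round(4),len(q))
# bed outline: points on plane in region
near=(abs((P-c)@n)<.004)&inbox(P,(.35,-.5,.02),(.75,-.1,.2))
k,l,st,_=cv2.connectedComponentsWithStats(near.astype(np.uint8));
i=1+np.argmax(st[1:,4]);b=P[l==i]
yaw=np.radians(-18);
for it in range(1):
    print("comp",st[i])
    ed=[]
    for sel in("L","R"):
        pts=[]
        for row in range(200,300,2):
            cols=np.where((l==i)[row])[0]
            if len(cols): pts.append(P[row,cols[0] if sel=="L" else cols[-1]])
        pts=np.array(pts);f=np.polyfit(pts[:,0],pts[:,1],1);ed.append((pts,f));print(sel,"edge yaw",np.degrees(np.arctan(f[0])).round(2),"resid",np.std(pts[:,1]-np.polyval(f,pts[:,0])).round(4))
# handle mask
hm=np.zeros(d.shape,bool);hm[140:262,240:280]=1;hm&=(hsv[...,2]>150)&(hsv[...,0]>12)&(hsv[...,1]<150)&(d>0)
q=P[hm];print("handle px",hm.sum());rows=np.where(hm.any(1))[0]
mid=np.array([[np.mean(np.where(hm[r])[0]),r,np.ptp(np.where(hm[r])[0])] for r in rows]);print(mid[::10].round(1).tolist())
cc,w,t=axis(q);print("handle surf",cc.round(4),w.round(3),np.ptp(t).round(4),"yaw",np.degrees(np.arctan2(w[1],w[0])).round(2),"pitch",np.degrees(np.arcsin(w[2])).round(2),"height off board",((q-c)@n).max().round(4),np.percentile((q-c)@n,90).round(4))
np.savez("bed.npz",c=c,n=n,eL=ed[0][0],eR=ed[1][0],hq=q)
# extents along uphill
u=np.array([np.cos(yaw),np.sin(yaw),0]);v=np.array([-np.sin(yaw),np.cos(yaw),0]);U=np.cross(v,n)
for nm,a in(("bed",b),("handle",q),("L",ed[0][0]),("R",ed[1][0])):
    print(nm,"U",((a)@U).min().round(4),((a)@U).max().round(4),"v",np.percentile(a@v,[1,50,99]).round(4))
print("U",U.round(3),"c",c.round(4))
E
```

```text
bed n [-0.475  0.155  0.866] tilt 29.99 yaw -18.11 rms 0.0008 1894
comp [ 205  156  108  160 9731]
L edge yaw -17.88 resid 0.0005
R edge yaw -18.1 resid 0.0005
handle px 1926
[[258.5, 143.0, 9.0], [259.0, 153.0, 16.0], [259.0, 163.0, 16.0], [259.0, 173.0, 16.0], [259.0, 183.0, 16.0], [259.0, 193.0, 16.0], [259.0, 203.0, 18.0], [259.5, 213.0, 17.0], [259.0, 223.0, 18.0], [259.0, 233.0, 18.0], [258.5, 243.0, 15.0], [256.5, 253.0, 11.0]]
handle surf [ 0.4793 -0.2948  0.0903] [ 0.815 -0.282  0.506] 0.1551 yaw -19.06 pitch 30.39 height off board 0.0411 0.0391
bed U 0.4524 0.6539 v [-0.197  -0.1386 -0.0691]
handle U 0.4335 0.5883 v [-0.1416 -0.1324 -0.1215]
L U 0.5126 0.6337 v [-0.198  -0.1972 -0.1964]
R U 0.5131 0.6341 v [-0.0697 -0.0689 -0.0679]
U [ 0.824 -0.268  0.5  ] c [ 0.5482 -0.3269  0.0913]
```

```bash
python3 - <<'E'
from h import *
import pickle
s,p,d=pickle.load(open("w1.pkl","rb"));P=cloud("wrist",d,s)
B=np.load("bed.npz");c=B["c"]
R=Rt(-18,30);u,v,w=-R[:,0],R[:,1],-R[:,2]
X=P@u;Y=P@v;Z=(P-c)@w
reg=inbox(P,(.35,-.5,.005),(.75,-.1,.25))&(d>0)
h=reg&(Z>.035)&(abs(Y+.133)<.045)&(X>.56)
x,z=X[h],Z[h]
A=np.c_[x,z,np.ones(len(x))];k=np.linalg.lstsq(A,x*x+z*z,rcond=None)[0];cx,cz=k[0]/2,k[1]/2
print("head circle X",cx.round(4),"Z",cz.round(4),"r",np.sqrt(k[2]+cx*cx+cz*cz).round(4),"Y",np.percentile(Y[h],[1,99]).round(4),len(x),"-> U0",(cx-.1265).round(4))
t=reg&(abs(Y+.133)<.006)&(Z>.02)&(Z<.045);print("handle X pct",np.percentile(X[t],[0,1,2,5,95,99]).round(4),"ytop Z",np.percentile(Z[t],[50,95]).round(4))
po=reg&(Z>.05)&(Z<.07)&(X<.52)&(abs(abs(Y+.133)-.025)<.015);print("posts X",np.percentile(X[po],[1,50,99]).round(4),"Y",np.percentile(Y[po],[1,50,99]).round(4),"Z",Z[po].max().round(4),po.sum())
for nm,f in(("post+",Y>-.133),("post-",Y<-.133)):
    q=po&f;print(nm,np.percentile(X[q],[2,98]).round(4),np.percentile(Y[q],[2,98]).round(4))
be=P[int(20):100,200:400];print("bench z",np.median(be[...,2]))
z0=lambda U:(U*u-.133*v+(c@w)*w).round(4)
for U in(.481,.484,.487):print(U,z0(U))
E
```

```text
head circle X 0.605 Z 0.0188 r 0.0327 Y [-0.167  -0.0989] 3313 -> U0 0.4785
handle X pct [0.4491 0.4514 0.4532 0.4582 0.5936 0.6318] ytop Z [0.0383 0.0419]
posts X [0.4726 0.4798 0.4844] Y [-0.1667 -0.1488 -0.0995] Z 0.0639 429
post+ [0.4729 0.4843] [-0.1168 -0.0995]
post- [0.4727 0.4844] [-0.1667 -0.1488]
bench z -0.0009742589115543099
0.481 [ 0.4654 -0.2911  0.0395]
0.484 [ 0.4679 -0.2919  0.041 ]
0.487 [ 0.4704 -0.2927  0.0425]
```

```bash
cat >> h.py <<'E'
BR=Rt(-18,30);BU,BV,BW=-BR[:,0],BR[:,1],-BR[:,2]
BO=.4845*BU-.1331*BV+(np.load("bed.npz")["c"]@BW)*BW
def bed(x,y,z): return BO+(x*BU+y*BV+z*BW)/1000
def where():
    s=sense();r=s["tool_pos"]-BO;M=Ro.from_quat(s["eef_rot"]).as_matrix()
    print("t",s["time"],"bed xyz mm",(1000*np.array([r@BU,r@BV,r@BW])).round(1),"rot err deg",np.degrees(Ro.from_matrix(BR.T@M).as_rotvec()).round(2),"q",s["qpos"].round(2),"open",round(s["opening"]*1e3,1),"gf",s["grasp_force"],"F",s["ft_force"].round(1))
E
python3 -c "
from h import *
print(bed(62.5,0,130),bed(62.5,0,32));plan(bed(62.5,0,130),BR,6)"
```

```text
[ 0.45793364 -0.28874128  0.18511199] [ 0.50453541 -0.30388311  0.1002415 ]
t 2.52 rows 6 xyz [0.0047, 0.0008, 0.0854] rot [0.0, -0.0279, -0.0002] deg/row 5.0
```

{"op": "play_rows", "data": {"moves": [{"xyz": [0.005, 0.001, 0.085], "delta_rot": [0, -0.028, 0], "hand": 70}, {"xyz": [0.005, 0.001, 0.085], "delta_rot": [0, -0.028, 0], "hand": 70}, {"xyz": [0.005, 0.001, 0.085], "delta_rot": [0, -0.028, 0], "hand": 70}, {"xyz": [0.005, 0.001, 0.085], "delta_rot": [0, -0.028, 0], "hand": 70}, {"xyz": [0.005, 0.001, 0.085], "delta_rot": [0, -0.028, 0], "hand": 70}, {"xyz": [0.005, 0.001, 0.085], "delta_rot": [0, -0.028, 0], "hand": 70}, {"xyz": [0, 0, 0], "delta_rot": [0, 0, 0], "hand": 70}]}}

```text
time: 3.4
tool_pos: [0.4548, -0.2836, 0.1808]
eef_rot: [0.152, 0.955, -0.038, 0.253]
ft_force: [-0.2, 0.1, 0.4]
opening: 0.0701
grasp_force: 0.0
```

```bash
python3 -c "
from h import *
where();plan(bed(62.5,0,32),BR,5)"
```

```text
t 3.4 bed xyz mm [ 56.3   3.9 128.6] rot err deg [-0.21  0.31  0.2 ] q [-0.82 -0.43 -0.56  0.99  0.24 -0.44] open 70.1 gf 0.0 F [-0.2  0.1  0.4]
t 3.4 rows 5 xyz [-0.0052, -0.0033, 0.0772] rot [0.0002, -0.0003, -0.0002] deg/row 0.1
```

{"op": "play_rows", "data": {"moves": [{"xyz": [-0.025, -0.016, 0.02], "delta_rot": [0, 0, 0], "hand": 70}, {"xyz": [0, 0, 0.09], "delta_rot": [0, -0.001, 0], "hand": 70}, {"xyz": [0, 0, 0.09], "delta_rot": [0, 0, 0], "hand": 70}, {"xyz": [0, 0, 0.09], "delta_rot": [0, 0, 0], "hand": 70}, {"xyz": [0, 0, 0.09], "delta_rot": [0, 0, 0], "hand": 70}, {"xyz": [0, 0, 0], "delta_rot": [0, 0, 0], "hand": 70}]}}

```text
time: 4.15
tool_pos: [0.5091, -0.3088, 0.109]
eef_rot: [0.151, 0.953, -0.041, 0.259]
ft_force: [0.2, -0.4, -1.0]
opening: 0.0699
grasp_force: 0.0
```

```bash
python3 -c "
from h import *
where()"
```

```text
t 4.15 bed xyz mm [72.  -3.3 36.7] rot err deg [ 0.03 -0.39  0.04] q [-0.77 -0.24 -0.56  0.76  0.22 -0.4 ] open 69.9 gf 0.0 F [ 0.2 -0.4 -1. ]
```

{"op": "play_rows", "data": {"moves": [{"xyz": [0, 0, 0], "delta_rot": [0, 0, 0], "hand": 70}, {"xyz": [0, 0, 0], "delta_rot": [0, 0, 0], "hand": 70}]}}

```text
time: 4.4
tool_pos: [0.5086, -0.3091, 0.1108]
eef_rot: [0.152, 0.953, -0.042, 0.26]
ft_force: [-0.7, -0.9, 0.1]
opening: 0.0702
grasp_force: 0.0
```

```bash
python3 -c "
from h import *
where();plan(bed(62.5,0,32),BR,2)"
```

```text
t 4.4 bed xyz mm [72.5 -3.7 38.3] rot err deg [ 0.13 -0.59  0.05] q [-0.77 -0.24 -0.56  0.76  0.22 -0.4 ] open 70.2 gf 0.0 F [-0.7 -0.9  0.1]
t 4.4 rows 2 xyz [0.0202, 0.0075, 0.0125] rot [-0.0004, 0.0016, -0.0001] deg/row 0.3
```

{"op": "play_rows", "data": {"moves": [{"xyz": [0.02, 0.008, 0.012], "delta_rot": [0, 0.0015, 0], "hand": 70}, {"xyz": [0.02, 0.008, 0.012], "delta_rot": [0, 0.0015, 0], "hand": 70}, {"xyz": [0, 0, 0], "delta_rot": [0, 0, 0], "hand": 70}, {"xyz": [0, 0, 0], "delta_rot": [0, 0, 0], "hand": 70}]}}

```text
time: 4.9
tool_pos: [0.5035, -0.3025, 0.098]
eef_rot: [0.152, 0.954, -0.041, 0.255]
ft_force: [-0.2, 0.4, 0.4]
opening: 0.0702
grasp_force: 0.0
```

```bash
python3 -c "
from h import *
where();plan(bed(62.5,0,32),BR,2)"
```

```text
t 4.9 bed xyz mm [60.1  1.  30.7] rot err deg [0.05 0.13 0.09] q [-0.76 -0.24 -0.59  0.75  0.22 -0.4 ] open 70.2 gf 0.0 F [-0.2  0.4  0.4]
t 4.9 rows 2 xyz [-0.0047, -0.0019, -0.0026] rot [-0.0001, -0.0003, -0.0003] deg/row 0.1
```

{"op": "play_rows", "data": {"moves": [{"xyz": [0, -0.004, 0], "delta_rot": [0, 0, 0], "hand": 40}, {"xyz": [0, 0, 0], "delta_rot": [0, 0, 0], "hand": 15}, {"xyz": [0, 0, 0], "delta_rot": [0, 0, 0], "hand": 15}, {"xyz": [0, 0, 0], "delta_rot": [0, 0, 0], "hand": 15}, {"xyz": [0, 0, 0], "delta_rot": [0, 0, 0], "hand": 15}, {"xyz": [0, 0, 0], "delta_rot": [0, 0, 0], "hand": 15}], "newtons": 45}}

```text
time: 5.65
tool_pos: [0.5039, -0.302, 0.0985]
eef_rot: [0.151, 0.954, -0.039, 0.255]
ft_force: [-1.5, 5.2, 3.4]
opening: 0.023
grasp_force: 43.8
```

```bash
python3 -c "
from h import *
where();plan(bed(62.5,0,170),BR,6)"
```

```text
t 5.65 bed xyz mm [60.6  1.6 31.1] rot err deg [-0.18  0.09  0.06] q [-0.77 -0.24 -0.58  0.75  0.22 -0.4 ] open 23.0 gf 43.79263937473297 F [-1.5  5.2  3.4]
t 5.65 rows 6 xyz [-0.0012, -0.0009, -0.0926] rot [0.0002, -0.0001, -0.0001] deg/row 0.0
```

{"op": "play_rows", "data": {"moves": [{"xyz": [0, 0, -0.05], "delta_rot": [0, 0, 0], "hand": 15}, {"xyz": [0, 0, -0.1], "delta_rot": [0, 0, 0], "hand": 15}, {"xyz": [0, 0, -0.12], "delta_rot": [0, 0, 0], "hand": 15}, {"xyz": [0, 0, -0.15], "delta_rot": [0, 0, 0], "hand": 15}, {"xyz": [0, 0, -0.15], "delta_rot": [0, 0, 0], "hand": 15}, {"xyz": [0, 0, 0], "delta_rot": [0, 0, 0], "hand": 15}]}}

```text
time: 6.4
tool_pos: [0.436, -0.283, 0.2259]
eef_rot: [0.152, 0.953, -0.043, 0.257]
ft_force: [0.4, -0.8, -1.8]
opening: 0.0224
grasp_force: 45.3
```

```bash
cat >> h.py <<'E'
def at(o,axyaw,axpitch,off):
    "TCP for object origin o with tool aligned to axis; off = object origin in tool coords"
    R=Rt(axyaw,axpitch);return np.array(o)-R@np.array(off),R
TC=np.array([.506,-.009,0]);TY=4.5
def tray(x,y,z):
    a=np.radians(TY);return TC+np.array([x*np.cos(a)-y*np.sin(a),x*np.sin(a)+y*np.cos(a),z])/1000
E
python3 -c "
from h import *
where();p,R=at(tray(4,0,120),TY,4.6,(-.002,0,.004));print(p);plan(p,R,9)"
```

```text
t 6.4 bed xyz mm [ 63.3  -1.3 176.6] rot err deg [ 0.31 -0.2   0.06] q [-0.85 -0.49 -0.51  1.09  0.26 -0.47] open 22.4 gf 45.2914023399353 F [ 0.4 -0.8 -1.8]
[ 0.50768045 -0.00886775  0.12382672]
t 6.4 rows 9 xyz [0.0003, 0.1273, 0.0459] rot [-0.0044, 0.0156, -0.0134] deg/row 3.8
```

{"op": "play_rows", "data": {"moves": [{"xyz": [0, 0.127, 0.02], "delta_rot": [-0.0044, 0.0156, -0.0134], "hand": 15}, {"xyz": [0, 0.127, 0.03], "delta_rot": [-0.0044, 0.0156, -0.0134], "hand": 15}, {"xyz": [0, 0.127, 0.045], "delta_rot": [-0.0044, 0.0156, -0.0134], "hand": 15}, {"xyz": [0, 0.127, 0.045], "delta_rot": [-0.0044, 0.0156, -0.0134], "hand": 15}, {"xyz": [0, 0.127, 0.045], "delta_rot": [-0.0044, 0.0156, -0.0134], "hand": 15}, {"xyz": [0, 0.127, 0.045], "delta_rot": [-0.0044, 0.0156, -0.0134], "hand": 15}, {"xyz": [0, 0.127, 0.045], "delta_rot": [-0.0044, 0.0156, -0.0134], "hand": 15}, {"xyz": [0, 0.127, 0.045], "delta_rot": [-0.0044, 0.0156, -0.0134], "hand": 15}, {"xyz": [0, 0.127, 0.045], "delta_rot": [-0.0044, 0.0156, -0.0134], "hand": 15}, {"xyz": [0, 0, 0], "delta_rot": [0, 0, 0], "hand": 15}, {"xyz": [0, 0, 0], "delta_rot": [0, 0, 0], "hand": 15}]}}

```text
time: 7.78
tool_pos: [0.5014, -0.006, 0.1305]
eef_rot: [-0.04, 0.999, 0.005, 0.037]
ft_force: [0.3, 0.3, -1.8]
opening: 0.023
grasp_force: 45.2
```

```bash
python3 - <<'E'
from h import *
import pickle
where();s=sense();print(s["tool_pos"])
p,R=at(tray(4,0,60),TY,4.6,(-.002,0,.004));print(p);plan(p,R,4)
p,d=capture("wrist");pickle.dump((s,p,d),open("w2.pkl","wb"));cv2.imwrite("pics/w2.png",p[:,:,::-1])
P=cloud("wrist",d,s);hsv=cv2.cvtColor(p,cv2.COLOR_RGB2HSV)
m=(hsv[...,1]<60)&inbox(P,(.35,-.1,.024),(.66,.09,.036));q=P[m];print(m.sum(),rect(q[:,:2]))
E
```

```text
t 7.775 bed xyz mm [ -4.7 282.3 105.8] rot err deg [ -7.08  25.5  -21.61] q [-0.16 -0.08 -0.27  1.31  0.02 -0.24] open 23.0 gf 45.17293632030487 F [ 0.3  0.3 -1.8]
[ 0.50135143 -0.00600378  0.13054848]
[ 0.50768045 -0.00886775  0.06382672]
t 7.78 rows 4 xyz [-0.001, -0.0036, 0.067] rot [0.0006, -0.0005, 0.0] deg/row 0.1
7216 (array([507.7, -10.7]), array([241.6, 122.5]), 4.5)
```

View pics/w2.png

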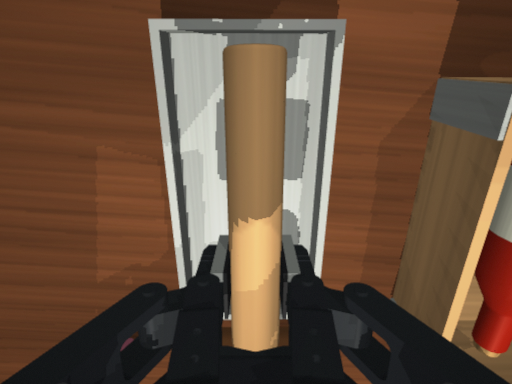

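The view shows the mallet held straight along the tray, handle from (254,45) to (258,330), between the tray walls. The tray centre refines to (0.5077, -0.0107).

```bash
sed -i 's/TC=np.array.*;TY/TC=np.array([.5076,-.0105,0]);TY/' h.py; python3 -c "
from h import *
p,R=at(tray(4,0,33),TY,4.6,(-.002,0,.004));print(p);plan(p,R,5)"
```

```text
[ 0.50928045 -0.01036775  0.03682672]
t 7.83 rows 5 xyz [-0.0, -0.004, 0.0757] rot [0.0004, -0.0003, -0.0] deg/row 0.1
```

{"op": "play_rows", "data": {"moves": [{"xyz": [0, -0.004, 0.08], "delta_rot": [0.0004, 0, 0], "hand": 15}, {"xyz": [0, -0.004, 0.08], "delta_rot": [0.0004, 0, 0], "hand": 15}, {"xyz": [0, -0.004, 0.08], "delta_rot": [0.0004, 0, 0], "hand": 15}, {"xyz": [0, -0.004, 0.08], "delta_rot": [0.0004, 0, 0], "hand": 15}, {"xyz": [0, -0.004, 0.055], "delta_rot": [0.0004, 0, 0], "hand": 15}, {"xyz": [0, 0, 0], "delta_rot": [0, 0, 0], "hand": 15}, {"xyz": [0, 0, 0], "delta_rot": [0, 0, 0], "hand": 15}]}}

```text
time: 8.7
tool_pos: [0.5099, -0.0101, 0.0394]
eef_rot: [-0.039, 0.998, 0.002, 0.039]
ft_force: [0.8, 0.3, -1.1]
opening: 0.0228
grasp_force: 45.2
```

```bash
python3 -c "
from h import *
where();p,R=at(tray(4,0,27),TY,4.6,(-.002,0,.004));print(p);plan(p,R,2)"
```

```text
t 8.7 bed xyz mm [-42.1 281.   22.1] rot err deg [ -6.75  25.24 -21.65] q [-0.16 -0.   -0.39  1.11  0.02 -0.24] open 22.8 gf 45.200124979019165 F [ 0.8  0.3 -1.1]
[ 0.50928045 -0.01036775  0.03082672]
t 8.7 rows 2 xyz [0.0027, -0.0004, 0.017] rot [0.0001, -0.0004, -0.0] deg/row 0.1
```

{"op": "play_rows", "data": {"moves": [{"xyz": [0, 0, 0.014], "delta_rot": [0, 0, 0], "hand": 15}, {"xyz": [0, 0, 0.012], "delta_rot": [0, 0, 0], "hand": 15}, {"xyz": [0, 0, 0.008], "delta_rot": [0, 0, 0], "hand": 15}, {"xyz": [0, 0, 0], "delta_rot": [0, 0, 0], "hand": 15}, {"xyz": [0, 0, 0], "delta_rot": [0, 0, 0], "hand": 15}]}}

```text
time: 9.32
tool_pos: [0.5101, -0.0097, 0.0301]
eef_rot: [-0.039, 0.998, 0.002, 0.038]
ft_force: [-0.8, 0.8, -1.0]
opening: 0.0226
grasp_force: 45.3
```

{"op": "play_rows", "data": {"moves": [{"xyz": [0, 0, 0.004], "delta_rot": [0, 0, 0], "hand": 15}, {"xyz": [0, 0, 0], "delta_rot": [0, 0, 0], "hand": 22}, {"xyz": [0, 0, 0], "delta_rot": [0, 0, 0], "hand": 26}, {"xyz": [0, 0, 0], "delta_rot": [0, 0, 0], "hand": 34}, {"xyz": [0, 0, 0], "delta_rot": [0, 0, 0], "hand": 42}, {"xyz": [0, 0, -0.02], "delta_rot": [0, 0, 0], "hand": 48}, {"xyz": [0, 0, -0.1], "delta_rot": [0, 0, 0], "hand": 48}, {"xyz": [0, 0, -0.2], "delta_rot": [0, 0, 0], "hand": 60}, {"xyz": [0, 0, -0.2], "delta_rot": [0, 0, 0], "hand": 75}, {"xyz": [0, 0, -0.2], "delta_rot": [0, 0, 0], "hand": 75}, {"xyz": [0, 0, 0], "delta_rot": [0, 0, 0], "hand": 75}]}}

```text
time: 10.7
tool_pos: [0.4995, -0.0115, 0.2149]
eef_rot: [-0.039, 0.998, 0.001, 0.044]
ft_force: [-0.1, 0.5, 0.3]
opening: 0.0748
grasp_force: 0.0
```

```bash
python3 - <<'E'
from h import *
import pickle
s=sense();print(s["tool_pos"]);p,d=capture("wrist");pickle.dump((s,p,d),open("w3.pkl","wb"))
P=cloud("wrist",d,s);cv2.imwrite("pics/w3.png",p[:,:,::-1])
q=P[inbox(P,(.39,-.055,.012),(.63,.035,.09))]
a=np.radians(TY);x=(q-TC)@[np.cos(a),np.sin(a),0];y=(q-TC)@[-np.sin(a),np.cos(a),0]
k=q[:,2]>.034
print("above 34mm: x",np.percentile(x[k],[1,99]).round(3),"y",np.percentile(y[k],[1,99]).round(3),"zmax",np.percentile(q[:,2],[50,99,100]).round(3))
# crate bottle from the scene depth: ridge of long bottle
z=np.load("scene0.npz")
for n in("scene","side"):
    z=np.load(n+"0.npz");Q=cloud(n,z["d"]);hs=cv2.cvtColor(z["p"],cv2.COLOR_RGB2HSV)
    m=((hs[...,1]>170)&((hs[...,0]<6)|(hs[...,0]>174))|((hs[...,1]<70)&(hs[...,2]>130)))&inbox(Q,(.4,.14,.03),(.66,.24,.085))
    g=Q[m];print(n,"bottle",rect(g[:,:2]),g[:,2].max().round(3))
plan([.45,.20,.30],Rt(4.4),9)
E
```

```text
[ 0.49946024 -0.01150942  0.21491371]
above 34mm: x [-0.025  0.086] y [-0.034  0.033] zmax [0.033 0.055 0.057]
scene bottle (array([539.6, 190.3]), array([ 72.2, 222. ]), 82.42) 0.085
side bottle (array([538. , 185.5]), array([ 66.6, 224.7]), 82.01) 0.084
t 10.75 rows 9 xyz [0.0122, 0.0953, -0.0398] rot [-0.0, 0.0029, 0.0001] deg/row 0.5
```

{"op": "play_rows", "data": {"moves": [{"xyz": [0.012, 0.095, -0.04], "delta_rot": [0, 0.003, 0], "hand": 72}, {"xyz": [0.012, 0.095, -0.04], "delta_rot": [0, 0.003, 0], "hand": 72}, {"xyz": [0.012, 0.095, -0.04], "delta_rot": [0, 0.003, 0], "hand": 72}, {"xyz": [0.012, 0.095, -0.04], "delta_rot": [0, 0.003, 0], "hand": 72}, {"xyz": [0.012, 0.095, -0.04], "delta_rot": [0, 0.003, 0], "hand": 72}, {"xyz": [0.012, 0.095, -0.04], "delta_rot": [0, 0.003, 0], "hand": 72}, {"xyz": [0.012, 0.095, -0.04], "delta_rot": [0, 0.003, 0], "hand": 72}, {"xyz": [0.012, 0.095, -0.04], "delta_rot": [0, 0.003, 0], "hand": 72}, {"xyz": [0.012, 0.095, -0.04], "delta_rot": [0, 0.003, 0], "hand": 72}, {"xyz": [0, 0, 0], "delta_rot": [0, 0, 0], "hand": 72}, {"xyz": [0, 0, 0], "delta_rot": [0, 0, 0], "hand": 72}]}}

```text
time: 12.12
tool_pos: [0.4489, 0.1991, 0.2962]
eef_rot: [-0.04, 0.999, -0.0, -0.006]
ft_force: [0.8, 0.7, 0.7]
opening: 0.0719
grasp_force: 0.0
```

```bash
python3 - <<'E'
from h import *
import pickle
s=sense();print(s["tool_pos"],s["eef_rot"].round(3));p,d=capture("wrist");pickle.dump((s,p,d),open("w4.pkl","wb"));cv2.imwrite("pics/w4.png",p[:,:,::-1])
P=cloud("wrist",d,s)
m=inbox(P,(.3,.1,.07),(.7,.5,.082))&(d>0)
k,l,st,_=cv2.connectedComponentsWithStats(m.astype(np.uint8))
for i in range(1,k):
    if st[i,4]>100:q=P[l==i];print(st[i],rect(q[:,:2]),np.round(q.mean(0),3))
E
```

```text
[0.44894933 0.19908016 0.29617612] [-0.04   0.999 -0.    -0.006]
[ 191  126  273  184 5883] (array([519.1, 283.8]), array([241.4, 302.8]), 4.27) [0.491 0.277 0.074]
[ 233  149   35  105 3076] (array([496.4, 196.8]), array([133.4,  39.5]), 4.98) [0.489 0.196 0.075]
[ 304  149   38   94 2816] (array([482.3, 280. ]), array([117.7,  40.3]), 4.32) [0.477 0.279 0.075]
[ 372  149   44   95 2795] (array([476.5, 364.9]), array([118.6,  39.8]), 3.8) [0.47  0.363 0.075]
```

View pics/w4.png

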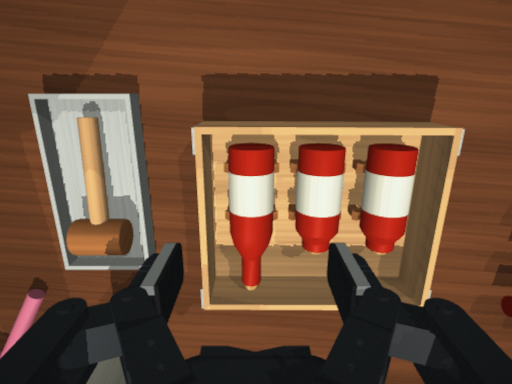

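The mallet lies flat in the tray, with the handle at (92,165) and the head at (99,237). The long-necked bottle's axis is at column 251, from its foot at row 147 to the cork at row 288. Its neighbours are clear to the right.

```bash
python3 -c "
from h import *
plan([.4928,.1969,.13],Rt(4.3),5)"
```

```text
t 12.18 rows 5 xyz [-0.0357, -0.0043, 0.1328] rot [0.0, -0.0007, 0.0002] deg/row 0.1
```

{"op": "play_rows", "data": {"moves": [{"xyz": [-0.036, -0.004, 0.133], "delta_rot": [0, -0.0007, 0], "hand": 72}, {"xyz": [-0.036, -0.004, 0.133], "delta_rot": [0, -0.0007, 0], "hand": 72}, {"xyz": [-0.036, -0.004, 0.133], "delta_rot": [0, -0.0007, 0], "hand": 72}, {"xyz": [-0.036, -0.004, 0.133], "delta_rot": [0, -0.0007, 0], "hand": 72}, {"xyz": [-0.036, -0.004, 0.133], "delta_rot": [0, -0.0007, 0], "hand": 72}, {"xyz": [0, 0, 0], "delta_rot": [0, 0, 0], "hand": 72}, {"xyz": [0, 0, 0], "delta_rot": [0, 0, 0], "hand": 72}, {"xyz": [0, 0, 0], "delta_rot": [0, 0, 0], "hand": 72}]}}

```text
time: 13.18
tool_pos: [0.4948, 0.1984, 0.1333]
eef_rot: [-0.039, 0.999, 0.001, 0.003]
ft_force: [0.0, -0.3, 0.5]
opening: 0.0719
grasp_force: 0.0
```

```bash
python3 -c "
from h import *
print(sense()['tool_pos']);plan([.4928,.1969,.05],Rt(4.3),5)"
```

```text
[0.49475671 0.19844193 0.13329787]
t 13.18 rows 5 xyz [0.0019, -0.0012, 0.0666] rot [0.0001, 0.0003, 0.0002] deg/row 0.1
```

{"op": "play_rows", "data": {"moves": [{"xyz": [0.008, -0.006, 0.067], "delta_rot": [0, 0, 0], "hand": 72}, {"xyz": [0, 0, 0.067], "delta_rot": [0, 0, 0], "hand": 72}, {"xyz": [0, 0, 0.067], "delta_rot": [0, 0, 0], "hand": 72}, {"xyz": [0, 0, 0.067], "delta_rot": [0, 0, 0], "hand": 72}, {"xyz": [0, 0, 0.067], "delta_rot": [0, 0, 0], "hand": 72}, {"xyz": [0, 0, 0], "delta_rot": [0, 0, 0], "hand": 72}, {"xyz": [0, 0, 0], "delta_rot": [0, 0, 0], "hand": 72}]}}

```text
time: 14.05
tool_pos: [0.4922, 0.1968, 0.0483]
eef_rot: [-0.039, 0.999, 0.0, 0.001]
ft_force: [-2.9, 0.3, 7.1]
opening: 0.0722
grasp_force: 3.3
```

```bash
python3 -c "
from h import *
s=sense();print(s['tool_pos'],s['ft_force'].round(1));plan([.4928,.1969,.05],Rt(4.3),1)"
```

```text
[0.49217874 0.19684335 0.04832888] [-2.9  0.3  7.1]
t 14.05 rows 1 xyz [-0.0025, 0.0, -0.0067] rot [0.0002, 0.0009, 0.0012] deg/row 0.3
```

{"op": "play_rows", "data": {"moves": [{"xyz": [0, 0, -0.012], "delta_rot": [0, 0, 0], "hand": 72}, {"xyz": [0, 0, -0.008], "delta_rot": [0, 0, 0], "hand": 72}, {"xyz": [0, 0, 0], "delta_rot": [0, 0, 0], "hand": 72}]}}

```text
time: 14.42
tool_pos: [0.4921, 0.1967, 0.0521]
eef_rot: [-0.039, 0.999, 0.001, 0.001]
ft_force: [0.3, -1.1, 0.3]
opening: 0.0716
grasp_force: 0.0
```

```bash
python3 - <<'E'
from h import *
s=sense();print(s['tool_pos'],s['ft_force'].round(1),s['ft_torque'].round(2),s["grasp_force"])
p,d=capture("wrist");q,d2=capture("scene")
a=cv2.resize(q[165:285,260:390],(520,480),interpolation=2)
im=np.hstack([cv2.resize(p,(640,480)),a]);im=cv2.resize(im,(800,331));cv2.imwrite("pics/g1.png",im[:,:,::-1])
E
```

```text
[0.49209003 0.19671698 0.05214454] [ 0.3 -1.1  0.3] [-0.01 -0.01 -0.02] 0.0
```

View pics/g1.png

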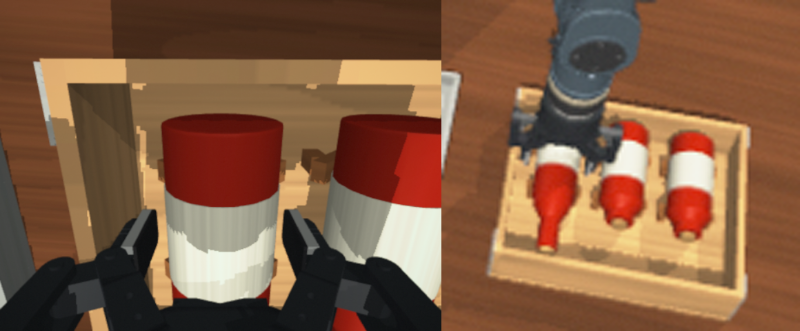

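The fingers straddle the long-necked bottle's label at (215,240), clear of the neighbour, and there is no contact force here. Closing now.

{"op": "play_rows", "data": {"moves": [{"xyz": [0, 0, 0], "delta_rot": [0, 0, 0], "hand": 60}, {"xyz": [0, 0, 0], "delta_rot": [0, 0, 0], "hand": 48}, {"xyz": [0, 0, 0], "delta_rot": [0, 0, 0], "hand": 48}, {"xyz": [0, 0, 0], "delta_rot": [0, 0, 0], "hand": 48}, {"xyz": [0, 0, 0], "delta_rot": [0, 0, 0], "hand": 48}], "newtons": 60}}

```text
time: 15.15
tool_pos: [0.492, 0.1974, 0.0529]
eef_rot: [-0.04, 0.999, 0.001, 0.001]
ft_force: [-3.9, 3.4, 5.0]
opening: 0.0539
grasp_force: 63.3
```

{"op": "play_rows", "data": {"moves": [{"xyz": [0, 0, -0.02], "delta_rot": [0, 0, 0], "hand": 48}, {"xyz": [0, 0, -0.06], "delta_rot": [0, 0, 0], "hand": 48}, {"xyz": [0, 0, -0.1], "delta_rot": [0, 0, 0], "hand": 48}, {"xyz": [0, 0, -0.15], "delta_rot": [0, 0, 0], "hand": 48}, {"xyz": [0, 0, -0.2], "delta_rot": [0, 0, 0], "hand": 48}, {"xyz": [0, 0, -0.2], "delta_rot": [0, 0, 0], "hand": 48}, {"xyz": [0, 0, -0.1], "delta_rot": [0, 0, 0], "hand": 48}, {"xyz": [0, 0, 0], "delta_rot": [0, 0, 0], "hand": 48}, {"xyz": [0, 0, 0], "delta_rot": [0, 0, 0], "hand": 48}]}}

```text
time: 16.27
tool_pos: [0.4911, 0.196, 0.2582]
eef_rot: [-0.039, 0.999, 0.0, -0.0]
ft_force: [-0.5, -1.0, -5.1]
opening: 0.054
grasp_force: 64.2
```

```bash
python3 - <<'E'
from h import *
import pickle
s=sense();print(s['tool_pos'],s['ft_force'].round(1),s["grasp_force"],s["opening"],s["qpos"].round(2))
p,d=capture("wrist");pickle.dump((s,p,d),open("w5.pkl","wb"))
# bottle in tool frame
H=get_calibration("wrist")["hand_eye"];T=cloud("wrist",d,dict(eef_rot=[0,0,0,1],tool_pos=np.zeros(3)))
hs=cv2.cvtColor(p,cv2.COLOR_RGB2HSV)
m=(d>0)&inbox(T,(-.02,-.035,-.04),(.12,.035,.04))&(abs(T[...,1])<.027)
m&=(((hs[...,1]>170)&((hs[...,0]<6)|(hs[...,0]>174)))|((hs[...,1]<60)&(hs[...,2]>130)))
q=T[m];print(m.sum(),"x",np.percentile(q[:,0],[1,50,99]).round(4),"y",np.percentile(q[:,1],[1,50,99]).round(4))
for a in np.arange(.02,.07,.008):
    k=abs(q[:,0]-a)<.003;y,z=q[k,1],q[k,2]
    if k.sum()>40:
        top=np.percentile(z,2);A=np.c_[y,z,np.ones(k.sum())];c=np.linalg.lstsq(A,y*y+z*z,rcond=None)[0];print(a.round(3),k.sum(),"top z",top.round(4),"circle y,z,r",(c[0]/2).round(4),(c[1]/2).round(4),np.sqrt(c[2]+(c[0]**2+c[1]**2)/4).round(4))
plan(bed(66,0,200),BR,14)
E
```

```text
[0.49105717 0.19597377 0.25818607] [-0.5 -1.  -5.1] 64.23599034547806 0.05402122233043666 [0.25 0.06 0.12 1.63 0.   0.17]
26137 x [-0.0164  0.0324  0.0617] y [-0.0251 -0.0005  0.0241]
0.02 1696 top z -0.0254 circle y,z,r -0.0007 0.0029 0.0277
0.028 1822 top z -0.0254 circle y,z,r -0.0006 0.0028 0.0276
0.036 1996 top z -0.0251 circle y,z,r -0.0006 0.0029 0.0273
0.044 2152 top z -0.0252 circle y,z,r -0.0006 0.003 0.0274
0.052 2294 top z -0.0253 circle y,z,r -0.0006 0.0027 0.0273
0.06 4200 top z -0.0249 circle y,z,r -0.0004 -0.004 0.0196
t 16.32 rows 14 xyz [0.0051, -0.1375, 0.0042] rot [0.0023, -0.0118, 0.0087] deg/row 2.7
```

{"op": "play_rows", "data": {"moves": [{"xyz": [0.005, -0.137, 0.004], "delta_rot": [0.0023, -0.0118, 0.0087], "hand": 48}, {"xyz": [0.005, -0.137, 0.004], "delta_rot": [0.0023, -0.0118, 0.0087], "hand": 48}, {"xyz": [0.005, -0.137, 0.004], "delta_rot": [0.0023, -0.0118, 0.0087], "hand": 48}, {"xyz": [0.005, -0.137, 0.004], "delta_rot": [0.0023, -0.0118, 0.0087], "hand": 48}, {"xyz": [0.005, -0.137, 0.004], "delta_rot": [0.0023, -0.0118, 0.0087], "hand": 48}, {"xyz": [0.005, -0.137, 0.004], "delta_rot": [0.0023, -0.0118, 0.0087], "hand": 48}, {"xyz": [0.005, -0.137, 0.004], "delta_rot": [0.0023, -0.0118, 0.0087], "hand": 48}, {"xyz": [0.005, -0.137, 0.004], "delta_rot": [0.0023, -0.0118, 0.0087], "hand": 48}, {"xyz": [0.005, -0.137, 0.004], "delta_rot": [0.0023, -0.0118, 0.0087], "hand": 48}, {"xyz": [0.005, -0.137, 0.004], "delta_rot": [0.0023, -0.0118, 0.0087], "hand": 48}, {"xyz": [0.005, -0.137, 0.004], "delta_rot": [0.0023, -0.0118, 0.0087], "hand": 48}, {"xyz": [0.005, -0.137, 0.004], "delta_rot": [0.0023, -0.0118, 0.0087], "hand": 48}]}}

```text
time: 17.82
tool_pos: [0.447, -0.211, 0.2482]
eef_rot: [0.125, 0.967, -0.032, 0.22]
ft_force: [0.1, -1.0, -4.6]
opening: 0.054
grasp_force: 64.6
```

{"op": "play_rows", "data": {"moves": [{"xyz": [0.005, -0.137, 0.004], "delta_rot": [0.0023, -0.0118, 0.0087], "hand": 48}, {"xyz": [0.005, -0.137, 0.004], "delta_rot": [0.0023, -0.0118, 0.0087], "hand": 48}, {"xyz": [0, 0, 0], "delta_rot": [0, 0, 0], "hand": 48}, {"xyz": [0, 0, 0], "delta_rot": [0, 0, 0], "hand": 48}, {"xyz": [0, 0, 0], "delta_rot": [0, 0, 0], "hand": 48}]}}

```text
time: 18.45
tool_pos: [0.4295, -0.2755, 0.2485]
eef_rot: [0.15, 0.954, -0.038, 0.257]
ft_force: [-0.4, 0.0, -5.6]
opening: 0.0547
grasp_force: 64.8
```

```bash
python3 -c "
from h import *
where();plan(bed(66,.6,100),BR,5)"
```

```text
t 18.45 bed xyz mm [ 67.2   3.8 200.5] rot err deg [-0.32 -0.1  -0.03] q [-0.86 -0.51 -0.47  1.15  0.27 -0.48] open 54.7 gf 64.81258928775787 F [-0.4  0.  -5.6]
t 18.45 rows 5 xyz [0.001, -0.0028, 0.0804] rot [0.0004, 0.0001, 0.0] deg/row 0.1
```

{"op": "play_rows", "data": {"moves": [{"xyz": [0, -0.003, 0.08], "delta_rot": [0.0004, 0, 0], "hand": 48}, {"xyz": [0, -0.003, 0.08], "delta_rot": [0.0004, 0, 0], "hand": 48}, {"xyz": [0, -0.003, 0.08], "delta_rot": [0.0004, 0, 0], "hand": 48}, {"xyz": [0, -0.003, 0.08], "delta_rot": [0.0004, 0, 0], "hand": 48}, {"xyz": [0, -0.003, 0.08], "delta_rot": [0.0004, 0, 0], "hand": 48}, {"xyz": [0, 0, 0], "delta_rot": [0, 0, 0], "hand": 48}, {"xyz": [0, 0, 0], "delta_rot": [0, 0, 0], "hand": 48}, {"xyz": [0, 0, 0], "delta_rot": [0, 0, 0], "hand": 48}]}}

```text
time: 19.45
tool_pos: [0.4766, -0.2958, 0.1646]
eef_rot: [0.151, 0.953, -0.042, 0.258]
ft_force: [0.2, -0.3, -4.5]
opening: 0.0545
grasp_force: 65.0
```

```bash
python3 -c "
from h import *
where();plan(bed(66,.6,65),BR,3)"
```

```text
t 19.45 bed xyz mm [ 69.5  -0.9 102.2] rot err deg [ 0.17 -0.31 -0.03] q [-0.8  -0.37 -0.55  0.91  0.23 -0.43] open 54.5 gf 65.00206053256989 F [ 0.2 -0.3 -4.5]
t 19.45 rows 3 xyz [0.0049, 0.0021, 0.0496] rot [-0.0003, 0.0006, 0.0001] deg/row 0.1
```

{"op": "play_rows", "data": {"moves": [{"xyz": [0.005, 0.002, 0.05], "delta_rot": [0, 0.0006, 0], "hand": 48}, {"xyz": [0.005, 0.002, 0.05], "delta_rot": [0, 0.0006, 0], "hand": 48}, {"xyz": [0.003, 0.002, 0.045], "delta_rot": [0, 0, 0], "hand": 48}, {"xyz": [0, 0, 0], "delta_rot": [0, 0, 0], "hand": 48}, {"xyz": [0, 0, 0], "delta_rot": [0, 0, 0], "hand": 48}, {"xyz": [0, 0, 0], "delta_rot": [0, 0, 0], "hand": 48}]}}

```text
time: 20.2
tool_pos: [0.4915, -0.2993, 0.1307]
eef_rot: [0.151, 0.954, -0.042, 0.256]
ft_force: [-0.1, -0.0, -4.5]
opening: 0.0543
grasp_force: 65.0
```

```bash
python3 -c "
from h import *
where();plan(bed(65,.6,54),BR,3)"
```

```text
t 20.2 bed xyz mm [65.8  0.3 65.3] rot err deg [ 0.16 -0.05  0.  ] q [-0.78 -0.31 -0.57  0.83  0.22 -0.41] open 54.3 gf 64.99517619609833 F [-0.1 -0.  -4.5]
t 20.2 rows 3 xyz [0.001, 0.0004, 0.0151] rot [-0.0003, 0.0001, -0.0] deg/row 0.1
```

{"op": "play_rows", "data": {"moves": [{"xyz": [0.001, 0, 0.015], "delta_rot": [0, 0, 0], "hand": 48}, {"xyz": [0.001, 0, 0.014], "delta_rot": [0, 0, 0], "hand": 48}, {"xyz": [0, 0, 0.01], "delta_rot": [0, 0, 0], "hand": 48}, {"xyz": [0, 0, 0], "delta_rot": [0, 0, 0], "hand": 48}, {"xyz": [0, 0, 0], "delta_rot": [0, 0, 0], "hand": 48}]}}

```text
time: 20.82
tool_pos: [0.4954, -0.3003, 0.1213]
eef_rot: [0.151, 0.954, -0.042, 0.255]
ft_force: [-0.7, 0.2, -3.9]
opening: 0.0546
grasp_force: 65.0
```

```bash
python3 -c "
from h import *
where();s=sense();F=s['ft_force'];print('bed force',F@BU,F@BV,F@BW)"
```

```text
t 20.825 bed xyz mm [64.6  0.6 55.1] rot err deg [0.13 0.02 0.01] q [-0.77 -0.29 -0.57  0.81  0.22 -0.4 ] open 54.6 gf 65.00679016113281 F [-0.7  0.2 -3.9]
bed force -2.596062888045794 -0.044611219117801484 -2.982897054940479
```

{"op": "play_rows", "data": {"moves": [{"xyz": [0, 0, 0.006], "delta_rot": [0, 0, 0], "hand": 48}, {"xyz": [0, 0, 0.006], "delta_rot": [0, 0, 0], "hand": 48}, {"xyz": [0, 0, 0], "delta_rot": [0, 0, 0], "hand": 48}, {"xyz": [0, 0, 0], "delta_rot": [0, 0, 0], "hand": 48}]}}

```text
time: 21.32
tool_pos: [0.4974, -0.3, 0.12]
eef_rot: [0.151, 0.954, -0.041, 0.256]
ft_force: [-4.2, 5.8, 2.7]
opening: 0.0543
grasp_force: 65.8
```

```bash
python3 -c "
from h import *
where();s=sense();F=s['ft_force'];print('bed force',F@BU,F@BV,F@BW)"
```

```text
t 21.325 bed xyz mm [65.4  1.4 53.1] rot err deg [ 0.02 -0.05 -0.02] q [-0.77 -0.28 -0.57  0.8   0.22 -0.4 ] open 54.3 gf 65.75311124324799 F [-4.2  5.8  2.7]
bed force -3.6487190256914115 4.221756646106679 5.253921717742895
```

{"op": "play_rows", "data": {"moves": [{"xyz": [0.003, 0.003, 0], "delta_rot": [0, 0, 0], "hand": 48}, {"xyz": [0.004, 0.002, 0], "delta_rot": [0, 0, 0], "hand": 48}, {"xyz": [0.004, 0, 0], "delta_rot": [0, 0, 0], "hand": 48}, {"xyz": [0, 0, 0], "delta_rot": [0, 0, 0], "hand": 48}, {"xyz": [0, 0, 0], "delta_rot": [0, 0, 0], "hand": 48}]}}

```text
time: 21.95
tool_pos: [0.4961, -0.2994, 0.119]
eef_rot: [0.151, 0.954, -0.042, 0.257]
ft_force: [1.5, 2.1, 2.9]
opening: 0.0542
grasp_force: 65.6
```

```bash
python3 -c "
from h import *
where();s=sense();F=s['ft_force'];print('bed force',F@BU,F@BV,F@BW)"
```

```text
t 21.95 bed xyz mm [63.7  1.6 53. ] rot err deg [ 0.14 -0.17 -0.04] q [-0.77 -0.29 -0.58  0.8   0.22 -0.4 ] open 54.2 gf 65.55131435394287 F [1.5 2.1 2.9]
bed force 2.1629795172997492 2.431027082984485 2.0744911934200667
```

{"op": "play_rows", "data": {"moves": [{"xyz": [0.003, 0.001, 0], "delta_rot": [0, 0, 0], "hand": 48}, {"xyz": [0.003, 0.001, 0], "delta_rot": [0, 0, 0], "hand": 48}, {"xyz": [0, 0, 0], "delta_rot": [0, 0, 0], "hand": 48}, {"xyz": [0, 0, 0], "delta_rot": [0, 0, 0], "hand": 48}]}}

```text
time: 22.45
tool_pos: [0.4945, -0.2988, 0.1179]
eef_rot: [0.151, 0.954, -0.042, 0.256]
ft_force: [2.2, 0.6, 5.1]
opening: 0.0544
grasp_force: 65.7
```

```bash
python3 - <<'E'
from h import *
where();s=sense();F=s['ft_force'];print('bed force',F@BU,F@BV,F@BW)
for n in("scene","side"):
    p,d=capture(n);np.savez(n+"1.npz",p=p,d=d)
a=np.load("side1.npz")["p"][190:315,280:440];b=np.load("scene1.npz")["p"][150:250,110:230]
im=np.hstack([cv2.resize(a,(430,336),interpolation=2),cv2.resize(b,(366,336),interpolation=2)])
cv2.imwrite("pics/p1.png",im[:,:,::-1])
E
```

```text
t 22.45 bed xyz mm [61.8  1.7 52.9] rot err deg [ 0.2  -0.13 -0.02] q [-0.77 -0.29 -0.58  0.8   0.22 -0.4 ] open 54.4 gf 65.72821140289307 F [2.2 0.6 5.1]
bed force 4.165358298930997 1.279619841580335 3.4788961819344695
```

View pics/p1.png

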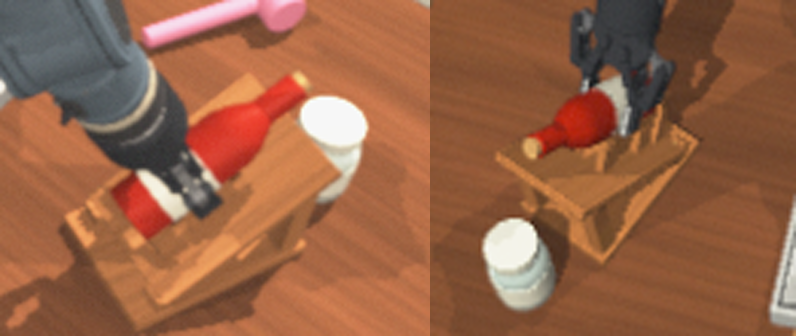

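Bottle is in the cradle, foot at the posts (crop left, (125,215)) and cork uphill (300,80), clear of the jar. A small extra push tells whether it touches the posts or only rubs.

{"op": "play_rows", "data": {"moves": [{"xyz": [0.004, 0.001, 0], "delta_rot": [0, 0, 0], "hand": 48}, {"xyz": [0.004, 0, 0], "delta_rot": [0, 0, 0], "hand": 48}, {"xyz": [0, 0, 0], "delta_rot": [0, 0, 0], "hand": 48}, {"xyz": [0, 0, 0], "delta_rot": [0, 0, 0], "hand": 48}]}}

```text
time: 23.05
tool_pos: [0.4942, -0.2987, 0.1179]
eef_rot: [0.151, 0.953, -0.043, 0.258]
ft_force: [7.4, -1.9, 2.8]
opening: 0.0543
grasp_force: 65.2
```

```bash
python3 - <<'E'
from h import *
where();s=sense();F=s['ft_force'];print('bed force',F@BU,F@BV,F@BW)
E
```

```text
t 23.05 bed xyz mm [61.5  1.7 53. ] rot err deg [ 0.22 -0.33 -0.07] q [-0.77 -0.3  -0.59  0.79  0.22 -0.4 ] open 54.3 gf 65.20530939102173 F [ 7.4 -1.9  2.8]
bed force 7.951424470855593 0.4358977258121909 -1.4038716643051095
```

{"op": "play_rows", "data": {"moves": [{"xyz": [-0.004, 0, 0.003], "delta_rot": [0, 0, 0], "hand": 50}, {"xyz": [0, 0, 0], "delta_rot": [0, 0, 0], "hand": 53}, {"xyz": [0, 0, 0], "delta_rot": [0, 0, 0], "hand": 55}, {"xyz": [0, 0, 0], "delta_rot": [0, 0, 0], "hand": 57}, {"xyz": [0, 0, 0], "delta_rot": [0, 0, 0], "hand": 60}, {"xyz": [0, 0, 0], "delta_rot": [0, 0, 0], "hand": 66}, {"xyz": [0, 0, 0], "delta_rot": [0, 0, 0], "hand": 72}, {"xyz": [0, 0, 0], "delta_rot": [0, 0, 0], "hand": 72}], "newtons": 20}}

```text
time: 24.05
tool_pos: [0.4933, -0.2975, 0.115]
eef_rot: [0.152, 0.954, -0.041, 0.255]
ft_force: [0.3, 0.9, -0.2]
opening: 0.0719
grasp_force: 0.0
```

```bash
python3 - <<'E'
from h import *
where();s=sense();F=s['ft_force'];print('bed force',F@BU,F@BV,F@BW)
E
```

```text
t 24.05 bed xyz mm [58.9  2.6 51.1] rot err deg [0.12 0.06 0.03] q [-0.77 -0.29 -0.59  0.8   0.22 -0.4 ] open 71.9 gf 0.0 F [ 0.3  0.9 -0.2]
bed force -0.04389460770128749 0.9217247927308719 -0.1506331212864637
```

Free of contact. I'll retract along the bed normal, centring y slightly.

{"op": "play_rows", "data": {"moves": [{"xyz": [0, -0.01, -0.02], "delta_rot": [0, 0, 0], "hand": 74}, {"xyz": [0, 0, -0.06], "delta_rot": [0, 0, 0], "hand": 78}, {"xyz": [0, 0, -0.12], "delta_rot": [0, 0, 0], "hand": 80}, {"xyz": [0, 0, -0.2], "delta_rot": [0, 0, 0], "hand": 80}, {"xyz": [0, 0, -0.2], "delta_rot": [0, 0, 0], "hand": 80}, {"xyz": [0, 0, -0.1], "delta_rot": [0, 0, 0], "hand": 80}, {"xyz": [0, 0, 0], "delta_rot": [0, 0, 0], "hand": 80}, {"xyz": [0, 0, 0], "delta_rot": [0, 0, 0], "hand": 80}]}}

```text
time: 25.05
tool_pos: [0.4095, -0.2724, 0.2662]
eef_rot: [0.152, 0.954, -0.041, 0.255]
ft_force: [-0.5, -0.7, -1.0]
opening: 0.0798
grasp_force: 0.0
```

```bash
python3 - <<'E'
from h import *
where();s=sense();p,d=capture("wrist");q,_=capture("scene")
P=cloud("wrist",d,s);r=P-BO;B=np.stack([r@BU,r@BV,r@BW],-1)*1000
hs=cv2.cvtColor(p,cv2.COLOR_RGB2HSV)
m=(d>0)&inbox(B,(-40,-45,20),(215,45,90))&((hs[...,1]>170)&((hs[...,0]<6)|(hs[...,0]>174))|((hs[...,1]<60)&(hs[...,2]>130)))
b=B[m];print("x",np.percentile(b[:,0],[0.5,1,3,99]).round(1))
for a in(15,45,60,80,100,160,180):
    k=abs(b[:,0]-a)<4
    if k.sum()>30:print(a,k.sum(),"top",np.percentile(b[k,2],98).round(1),"ymid",np.percentile(b[k,1],[3,97]).mean().round(1))
im=np.hstack([cv2.resize(p,(440,330)),cv2.resize(q[90:320,100:350],(358,330))]);cv2.imwrite("pics/end.png",im[:,:,::-1])
E
```

```text
t 25.05 bed xyz mm [ 58.8   0.5 225.8] rot err deg [0.12 0.06 0.04] q [-0.89 -0.55 -0.46  1.21  0.27 -0.51] open 79.8 gf 0.0 F [-0.5 -0.7 -1. ]
x [ -0.4  -0.4   1.6 181.5]
15 523 top 78.2 ymid 0.8
45 474 top 78.8 ymid 0.7
60 454 top 78.5 ymid 0.8
80 345 top 78.5 ymid 0.7
100 393 top 78.1 ymid 0.9
160 149 top 63.3 ymid 0.3
180 129 top 63.2 ymid 1.0
```

View pics/end.png

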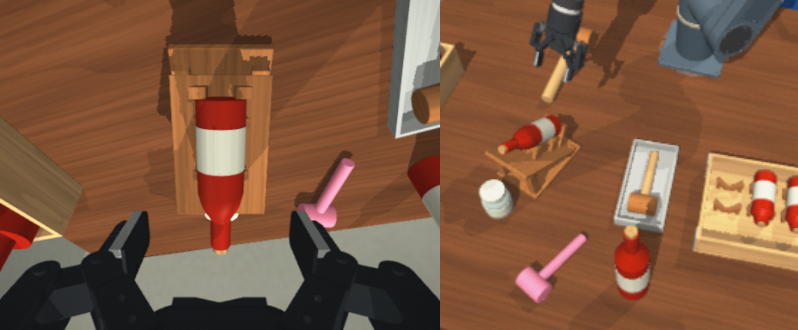

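The bottle is seated: its foot is at bed x ≈ 0, its axis at z ≈ 50 mm, and it is centred with the neck uphill. The mallet lies in the tray at (645,180) in the right half. Nothing else has moved, and the gripper is clear.

```bash
python3 -c "
from cell import *
print(sign_off())"
```

```text
the job is handed in; nothing more can be done
None
```

The job is handed in at about 25 s of the 64 s allowed: the mallet lies flat in the tray, and the long-necked bottle rests in the cradle, neck uphill and foot against both posts; the sign-off returned no verdict.

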